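# Erect the folding photo box and hold the red-capped sample pot up to the camera

## Task

Set up the folding photo box for the record picture of a received sample: pull its two side walls fully upright by their blue tabs, then the back wall that lies beneath them. Then take the red-capped sample pot out of the rack, keep it cap up, and hold it still in the air at the camera's focus point inside the box, its printed label squarely facing the lens. Finish while holding it there, with all three walls standing and everything else left where it was.

Things in the scene. Friction and masses are not known exactly. Their poses are not given: they have to be found in the camera images.
- photo_box: folding photo box fixed to the worktop: white floor plate 150 mm (its x) by 170 mm (its y), 5 mm thick, grey side rails 16 mm high; origin at the centre of the underside. Its open front is its -x side and faces the camera; x points to the back wall, y to the left wall. The three walls are white panels 4 mm thick; folded, the side walls lie flat towards the middle, over the back wall
- left_wall (a joint): hinge of the left wall (panel 140 mm wide, 62 mm from hinge to free edge); hinge line along photo_box x at y = +82 mm, z = 19 mm. rad: 0 folded flat, 1.571 upright against its stop; starts between 0 and 0.25. The hinge is stiff (0.06 N m): the wall stays at any angle it is left at
- right_wall (a joint): hinge of the right wall (panel 140 mm wide, 62 mm from hinge to free edge); hinge line along photo_box x at y = -82 mm, z = 19 mm. rad: 0 folded flat, 1.571 upright against its stop; starts between 0 and 0.25. The hinge is stiff (0.06 N m): the wall stays at any angle it is left at
- back_wall (a joint): hinge of the back wall (panel 150 mm wide, 100 mm from hinge to free edge); hinge line along photo_box y at x = +75 mm, z = 10 mm. rad: 0 folded flat (its upper face 12 mm above the worktop), 1.571 upright against its stop; starts between 0 and 0.02. Stiff like the others, it stays where it is left
- left_wall_tab (a point): grip point of the left wall's blue pull tab: 24 mm wide (along the hinge), 6 mm thick, 32 mm long, in the plane of the panel. The point is 18 mm beyond the free edge, 80 mm from the hinge line, at x = +54 mm of photo_box. Pinch the tab across its width (fingers close along photo_box x); it turns between the fingers as it swings up
- right_wall_tab (a point): grip point of the right wall's blue pull tab, same size and distances, at x = +4 mm of photo_box; fingers close along photo_box x
- back_wall_tab (a point): grip point of the back wall's blue pull tab, same size, 18 mm beyond the free edge, 118 mm from the hinge line, at y = 0 of photo_box; fingers close along photo_box y
- inspection_camera: small inspection camera on a column stand in front of the box's open side, fixed; base 64 x 60 mm, 110 mm high; origin at the centre of the underside; it looks level along its own x
- camera_lens (a point): centre of the lens front, 64 mm above the worktop; axes as those of inspection_camera
- camera_focus (a point): the camera's focus point: 120 mm straight in front of the lens at the lens height, above the floor of the box; the middle of the pot belongs here
- pot_rack: grey rack 52 mm (x) by 156 mm (y) by 22 mm high, fixed; three round pockets in a row along its y, 52 mm apart, 36 mm wide, 16 mm deep (their floor is 6 mm above the worktop); origin at the centre of the underside. Caps leave 14 mm between them, so grasp with the fingers closing across the row, along the rack's x
- sample_pot_1: the red-capped sample pot, about 50 g: white body 33 mm across and 42 mm high, red screw cap 37.6 mm across from 42 to 54 mm above its underside; origin at the centre of the underside, z up through the cap. It stands in any of the three pockets
- red_pot_centre (a point): middle of the red-capped pot, on its axis 27 mm above its underside; axes as those of the pot
- red_pot_label (a point): middle of the printed label on the side of the red-capped pot (the part with the writing), 16.5 mm from the pot's axis and 20 mm above its underside; its x axis points straight out of the label, level, its z axis is the pot's z
- sample_pot_2: the blue-capped sample pot, same size; stays in the rack
- sample_pot_3: the yellow-capped sample pot, same size; stays in the rack
- stain_red: brown dropper bottle with red dropper, 38 mm across, 94 mm high, beside the box; leave it standing
- stain_violet: brown dropper bottle with violet label, 38 mm across, 94 mm high, beside the box; leave it standing
- microscope: tall microscope in the middle of the worktop, fixed, 370 x 257 mm, 604 mm high, origin at the underside of its foot, about 30 mm in front of the middle; keep the arm clear of it

How it is judged:
By the outcome, as a careful person would: the job done as asked, in the order asked, and still so for the second after the job is handed in, while the arm keeps its last pose, push and grip.
It also fails if it takes over 67 s, if anything falls off the work surface, if the arm or the gripper's body presses on something with over 40 N, if the wrist force passes 120 N, or if a joint passes its speed limit or range.

## Robot

A 6-joint arm with a two-finger parallel gripper is mounted at the origin on a cart in front of the work surface, level with it; the furniture and walls round the work are solid. World frame = base frame: x ahead of the robot, y to its left, z up, the work surface at z = 0. Lengths are in m, angles in rad, forces in N, time in s.
With the tool pointing down it reaches from about 0.35 to 0.975 m from the base axis. Payload 4.9 kg.
Tool frame: the origin (TCP) lies on the centre line of the jaws, within the pads' length; the fingertips stand 14 mm ahead of it and the grasp point (between the pads) lies 5 mm behind it; x points along the fingers, z is the direction in which the jaws open and shut, and the axes are right-handed (so a half turn about x gives the same grasp; the last joint's range is limited). The gripper opens to 85 mm and grips with 20 to 120 N. Pads are 22 mm wide; open, the fingers measure 114 mm over their backs; the gripper's body (76 mm by 85 mm) begins 54 mm behind the grasp point. The pads swing forward as they close: fully open they stand 13 mm farther back than shut.
Start: joints at [1.061, 0.053, 1.613, -0, 1.476, -0.119], TCP at [0.238, 0.578, 0.245] pointing down, gripper open.
Joint ranges: [-3.01, 3.01], [-1.01, 2.22], [0.06, 2.58], [-1.02, 4.17], [0.09, 2.62], [-3.14, 3.14]. Speed limits (rad/s): [2.57, 2.57, 3.14, 3.14, 3.14, 3.14].

## Interface

Orientations are given as a rotation vector (axis times angle).
In Python, from station import ctrl gives the robot as it stands.
- The arm moves only by the tool move_arm, never from a script. Its argument "increments" is a list that holds one entry, the list of rows, each a list of 4 numbers: the shift along the tool's x, y, z in units of 25 cm (1.0 is 25 cm), then the turn about the tool's x in units of 90 degrees (1.0 is 90 degrees). A call has 1 to 20 rows; each row shifts and turns the commanded pose from where the row before left it, along the tool's axes as they then stand; what a row does not reach is not made up. A row lasts 1/12 s, in which the tool goes at most 41.7 mm and 7.16 degrees, less where a joint would pass 70% of its speed; a pose out of reach is approached as far as the arm can. A call with a number of a shift or a turn outside -1 to 1 is refused whole. A call with a gripper value outside its range is refused whole. "gripper" is the closure, from 0 (fully open) to 1 (shut), set as the call begins (left out, the last holds). The fingers move at their own pace and stop on an object; "squeeze" is the grip in N (left out, the last holds). Time passes only in rows, so rows that do not move let the fingers close. It gives the time, the measured TCP pose, the force and the opening at its end, in the units of the state.
- ctrl.get_obs(): the state, without advancing time (a new reading comes with each control period).
- ctrl.get_image(name): name is "side" or "top"; returns a dict with "pixels" (400x640x3 uint8, red, green, blue), "depth" (400x640 float32, m along the optical axis (not along the pixel's ray), 0 where there is no reading), "K" (3x3 intrinsics, pixels), "extrinsics" (4x4, takes a point from camera to world coordinates). Camera axes: x right, y up, looking along -z (the intrinsics and any distortion apply to the point x, -y, -z); pixel columns grow to the right and rows downward; lengths in m; the calibration is good to about 2 mm. A picture is of the moment at which its call begins.
- ctrl.finish_job(): hands the job in, once; it reports no verdict.
Trained networks look in the newest picture that a camera, given by its name, has taken for a name from the list of things; names that differ only in an ending like _2 or _b are one class to them, and where a whole thing is asked for, a point or a joint stands for the part that bears it (a point fixed in the world has none). Each returns a list of dicts, best first, with "score" (0 to 1); they miss things now and then, are a little off and sometimes report something else, mostly with a low value. They report only what shows in the picture. A call takes as long as a camera call.
- ctrl.trace(camera, target): "region" (400x640 bool, what is visible of it) and "pixel" ([row, column] in pixels, amid what is visible of it).
The state is a dict: "t": time; "q": joint angles; "dq": joint speeds; "effort": joint torques, N m; "tool_pos": TCP position; "tool_rot": TCP orientation; "contact_force": force on the tool from outside, world axes, zero at the start; "wrist_torque": the same for the moment, N m; "opening": finger opening in m.
Only numpy, scipy, OpenCV 4.12 (cv2) and the standard library are available. Lean on these libraries where they do the work, as an engineer would, in place of code of your own. Each camera call takes 0.05 s, during which the arm holds its last target. There are 200 camera calls.

## Working session

There is one attempt and no reset: what is moved stays moved. The work goes in short steps, Python scripts to look and compute and a tool call to move; the robot and the scene stay as the last step left them, time stands still between calls to the robot, and variables do not carry over. Pictures are saved under pics/ and viewed, about 8 in all and at most 12, crops included, and the job is handed in when it is done.

Besides the shell and the picture viewer there is one more tool, called as a command line: name --argument value ..., lists and objects as JSON in quotes. move_arm: Moves the arm, as the interface text tells. Shifts and turns lie within -1 to 1; 1 stands for 25 cm of shift or 90 degrees of turn. Its arguments: {"type":"object","properties":{"increments":{"type":"array","items":{"type":"array","items":{"type":"array","items":{"type":"number","minimum":-1,"maximum":1}}}},"gripper":{"type":"number"},"squeeze":{"type":"number"}},"required":["increments"]}

```bash
ls; mkdir -p pics; cat > h.py <<'E'
import numpy as np, cv2
from station import ctrl
from scipy.spatial.transform import Rotation as R
def world(im,mask=None):
    d=im['depth'];K=im['K'];E=im['extrinsics']
    r,c=np.nonzero((d>0)&(mask if mask is not None else True))
    z=d[r,c];P=np.stack([(c-K[0,2])/K[0,0]*z,-(r-K[1,2])/K[1,1]*z,-z,np.ones_like(z)])
    return (E@P)[:3].T,r,c
def save(im,n,crop=None,s=1):
    p=im['pixels'][...,::-1]
    if crop: p=p[crop[0]:crop[1],crop[2]:crop[3]]
    cv2.imwrite('pics/'+n,cv2.resize(p,None,fx=s,fy=s,interpolation=cv2.INTER_CUBIC))
E
python3 - <<'E'
from h import *
o=ctrl.get_obs();print({k:np.round(v,3) for k,v in o.items()})
a=ctrl.get_image('top');b=ctrl.get_image('side')
print(a['K'],a['extrinsics'].round(3),b['K'],b['extrinsics'].round(3))
save(a,'t0.png');save(b,'s0.png')
for cam,im in(('top',a),('side',b)):
  for n in ['photo_box','left_wall_tab','right_wall_tab','back_wall_tab','inspection_camera','camera_lens','pot_rack','sample_pot_1','red_pot_label','stain_red','stain_violet']:
    for t in ctrl.trace(cam,n)[:2]:
        P,_,_=world(im,t['region'])
        print(cam,n,round(t['score'],2),np.round(t['pixel']),np.median(P,0).round(3) if len(P) else None,len(P))
E
```

```text
pics
{'t': np.float64(0.0), 'q': array([ 1.061,  0.053,  1.614, -0.   ,  1.476, -0.119]), 'dq': array([-0.   ,  0.   ,  0.001,  0.   , -0.002,  0.001]), 'effort': array([ 1.0000e-03, -3.9369e+01, -3.7017e+01, -0.0000e+00,  7.0000e-03,
       -0.0000e+00]), 'tool_pos': array([0.238, 0.577, 0.244]), 'tool_rot': array([-0.918,  1.371,  0.916]), 'contact_force': array([ 0.822, -0.979, -0.288]), 'wrist_torque': array([ 0.038, -0.027, -0.025]), 'opening': np.float64(0.085)}
[[450.60437995   0.         320.57537163]
 [  0.         450.60437995 197.92548365]
 [  0.           0.           1.        ]] [[-0.015  0.981 -0.193  0.359]
 [-1.    -0.014  0.007  0.22 ]
 [ 0.004  0.193  0.981  1.054]
 [ 0.     0.     0.     1.   ]] [[482.44474247   0.         325.77906804]
 [  0.         482.44474247 205.48555605]
 [  0.           0.           1.        ]] [[ 0.396  0.77  -0.5    0.013]
 [-0.918  0.332 -0.215 -0.013]
 [ 0.     0.544  0.839  0.939]
 [ 0.     0.     0.     1.   ]]
top photo_box 0.85 [206. 294.] [0.54  0.281 0.023] 4673
top left_wall_tab 0.91 [217. 310.] [0.526 0.235 0.024] 1594
top rig
[... 874 characters left out ...]
ack_wall_tab 0.96 [210. 291.] [0.518 0.283 0.015] 674
side inspection_camera 0.93 [155. 343.] [0.686 0.237 0.061] 920
side inspection_camera 0.62 [152. 252.] [0.609 0.44  0.052] 373
side camera_lens 0.94 [159. 341.] [0.685 0.238 0.062] 875
side pot_rack 0.73 [268. 260.] [0.359 0.281 0.022] 1043
side pot_rack 0.66 [255. 254.] [0.371 0.292 0.061] 354
side sample_pot_1 0.89 [263. 282.] [0.378 0.242 0.061] 350
side sample_pot_1 0.82 [257. 256.] [0.371 0.292 0.061] 345
side red_pot_label 0.69 [264. 283.] [0.378 0.242 0.061] 352
side stain_red 0.83 [210. 218.] [0.438 0.428 0.056] 431
side stain_red 0.75 [216. 315.] [0.522 0.233 0.026] 1651
side stain_violet 0.57 [152. 249.] [0.61  0.44  0.051] 404
```

```bash
python3 - <<'E'
import cv2
a=cv2.imread('pics/t0.png')[110:310,190:390];b=cv2.imread('pics/s0.png')[110:310,190:390]
f=lambda x:cv2.resize(x,None,fx=3,fy=3,interpolation=cv2.INTER_CUBIC)
import numpy as np
c=np.hstack([f(a),f(b)]);c=cv2.resize(c,(1200,600))
cv2.imwrite('pics/a.png',c[:,:600]);cv2.imwrite('pics/b.png',c[:,600:])
cv2.imwrite('pics/full.png',np.hstack([cv2.resize(cv2.imread('pics/t0.png'),(400,250)),cv2.resize(cv2.imread('pics/s0.png'),(400,250))]))
E
```

```text
(no output)
```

View pics/a.png

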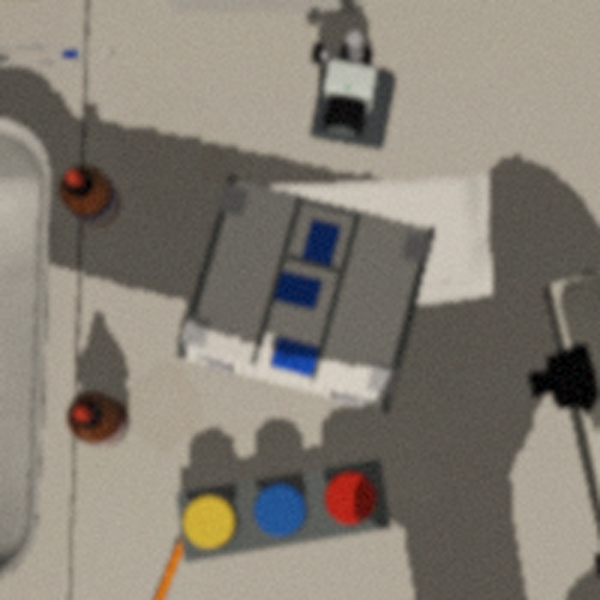

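View pics/b.png

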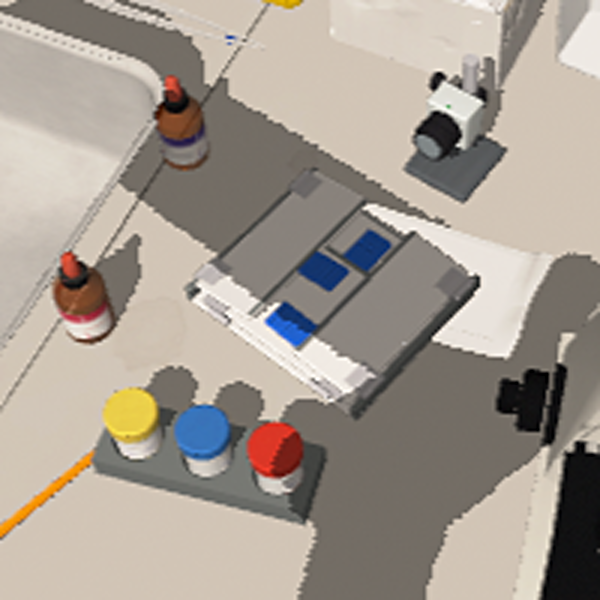

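View pics/full.png

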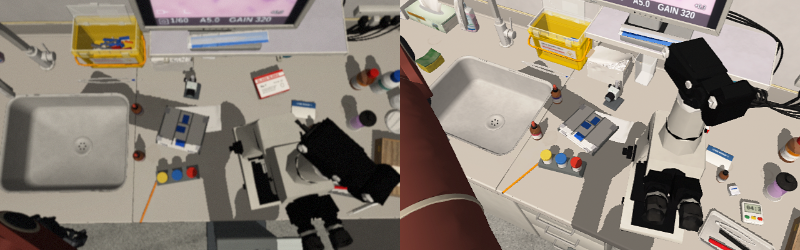

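The box opens away from the robot toward the small camera at the far side. In picture a, the left tab is at about (293,356), the right at (297,290) and the back at (322,240). The red pot is the right-hand one in the rack, at (350,497). Next I'll fit the poses.

```bash
cat > fit.py <<'E'
from h import *
a=ctrl.get_image('top');b=ctrl.get_image('side')
def plane(im,rc,z0):
    K=im['K'];E=im['extrinsics'];rc=np.asarray(rc,float).reshape(-1,2)
    d=np.stack([(rc[:,1]-K[0,2])/K[0,0],-(rc[:,0]-K[1,2])/K[1,1],-np.ones(len(rc))]);d=(E[:3,:3]@d).T;o=E[:3,3]
    return o+d*((z0-o[2])/d[:,2])[:,None]
if __name__=='__main__':
  o=ctrl.get_obs();print(R.from_rotvec(o['tool_rot']).as_matrix().round(3))
  for cam,im in(('top',a),('side',b)):
    t=ctrl.trace(cam,'photo_box')[0];rc=np.argwhere(t['region'])
    P=plane(im,rc,.018);r=cv2.minAreaRect((P[:,:2]*1000).astype(np.float32));print(cam,'box',r)
    hsv=cv2.cvtColor(im['pixels'],cv2.COLOR_RGB2HSV)
    m=((hsv[...,0]>105)&(hsv[...,0]<130)&(hsv[...,1]>150)).astype(np.uint8)
    m[:170]=0;m[235:]=0;m[:,:250]=0;m[:,350:]=0
    n,l,s,c=cv2.connectedComponentsWithStats(m)
    for i in range(1,n):
      if s[i,4]>30:
        Q,_,_=world(im,l==i);Q2=plane(im,np.argwhere(l==i),np.median(Q[:,2]));r=cv2.minAreaRect((Q2[:,:2]*1000).astype(np.float32))
        print(cam,'tab',c[i].round(1),np.median(Q,0).round(4),'slope',np.linalg.lstsq(np.c_[Q,np.ones(len(Q))][:,[0,1,3]],Q[:,2],rcond=None)[0].round(2),np.round(r[0],1),np.round(r[1],1),round(r[2],1))
    t=ctrl.trace(cam,'inspection_camera')[0]
    Q,rr,cc=world(im,t['region']);g=Q[:,2]<.02
    r=cv2.minAreaRect((Q[g,:2]*1000).astype(np.float32));print(cam,'cambase',r,g.sum(), 'top',np.median(Q[Q[:,2]>.06],0))
    for n in('pot_rack','sample_pot_1'):
      t=ctrl.trace(cam,n)[0];Q,_,_=world(im,t['region']);r=cv2.minAreaRect((Q[:,:2]*1000).astype(np.float32));print(cam,n,r)
    # red cap
    m=((hsv[...,0]<8)|(hsv[...,0]>172))&(hsv[...,1]>150);m[:240]=0;m[300:]=0;m[:,:270]=0;m[:,330:]=0
    Q,_,_=world(im,m);Q=Q[Q[:,2]>.05];print(cam,'redcap',Q.mean(0),np.ptp(Q,axis=0),len(Q))
  f=lambda im,y0,y1,x0,x1:cv2.resize(im['pixels'][y0:y1,x0:x1,::-1],(400,300),interpolation=cv2.INTER_CUBIC)
  cv2.imwrite('pics/c.png',np.vstack([np.hstack([f(b,240,285,255,315),f(a,250,295,270,330)]),np.hstack([f(b,120,180,310,390),f(a,115,160,280,340)])]))
E
python3 fit.py
```

```text
[[-0.    -0.925  0.381]
 [ 0.     0.381  0.925]
 [-1.     0.    -0.   ]]
top box ((541.0931396484375, 280.2005310058594), (170.58262634277344, 150.7105255126953), 74.42679595947266)
top tab [296.6 190.7] [0.5809 0.2686 0.0144] slope [ 0.03 -0.06  0.02] [581.5 269.4] [18.4 29.2] 76.0
top tab [288.6 206.2] [0.5414 0.2863 0.0324] slope [-0.03 -0.15  0.09] [541.6 287.5] [29.4 19.2] 75.0
top tab [288.1 228.5] [0.4909 0.2888 0.0299] slope [ 0.04  0.14 -0.03] [490.1 288.6] [29.9 18.6] 73.2
top cambase ((707.2407836914062, 242.89295959472656), (89.50897979736328, 67.62752532958984), 2.390986442565918) 284 top [0.69029378 0.2448937  0.07852207]
top pot_rack ((376.8826599121094, 298.32696533203125), (53.21718978881836, 154.56356811523438), 7.5135064125061035)
top sample_pot_1 ((383.09405517578125, 247.74998474121094), (34.8395881652832, 36.43357467651367), 89.2748794555664)
top redcap [0.38357829 0.24726292 0.05952152] [0.03452826 0.03482041 0.00968333] 223
side box ((542.3670043945312, 276.6910400390625), (177.78738403320312, 158.42910766601562), 75.5050277709961)
side tab [312.1 192.9] [0.5821 0.2663 0.0166] slope [-0.01 -0.01  0.03] [582.5 266.4] [21.7 31.2] 74.4
side tab [297.5 200. ] [0.5405 0.2834 0.0343] slope [-0.05 -0.12  0.1 ] [540.8 283.3] [30.8 23. ] 78.0
side tab [286.4 217.6] [0.4899 0.2864 0.0323] slope [ 0.03  0.11 -0.01] [490.2 286.7] [31.2 22.9] 73.3
side cambase ((720.8327026367188, 246.74603271484375), (125.9080810546875, 70.13778686523438), 9.397479057312012) 398 top [0.68657025 0.23978819 0.07964656]
side pot_rack ((380.2701110839844, 301.0818176269531), (66.53145599365234, 164.30740356445312), 8.799613952636719)
side sample_pot_1 ((382.18536376953125, 356.0165100097656), (73.95606231689453, 35.231239318847656), 28.036897659301758)
side redcap [0.38146772 0.24310835 0.06118022] [0.03836564 0.03610345 0.01621642] 267
```

View pics/c.png

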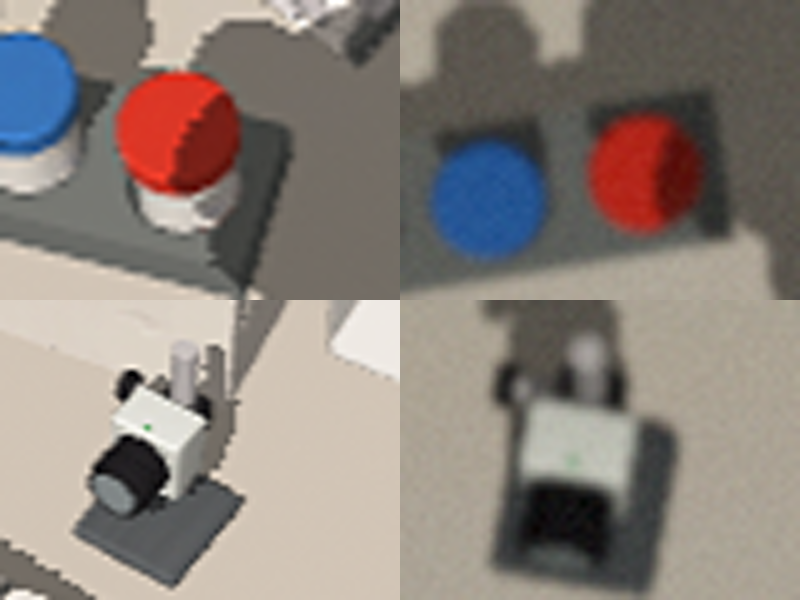

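```bash
python3 - <<'E'
from h import *
for cam in('top','side'):
  im=ctrl.get_image(cam);P,r,c=world(im)
  for t in ctrl.trace(cam,'microscope')[:1]:
    Q,_,_=world(im,t['region']);print(cam,t['score'],Q.min(0).round(3),Q.max(0).round(3))
  g=(P[:,2]>.04)&(P[:,1]<.23)&(P[:,1]>-.2)&(P[:,0]>.1)&(P[:,0]<.72)
  Q=P[g]
  for x in np.arange(.1,.72,.04):
    s=Q[(Q[:,0]>=x)&(Q[:,0]<x+.04)]
    if len(s): 
      i=np.argsort(s[:,1])[-1]; print(x.round(2),'ymax',s[i].round(3),'ymax above .15/.3:',[s[s[:,2]>h][:,1].max().round(3) if (s[:,2]>h).any() else None for h in(.15,.3,.4)],'zmax',s[:,2].max().round(2))
  # camera base fit
  t=ctrl.trace(cam,'inspection_camera')[0]['region']
  m=cv2.dilate(t.astype(np.uint8),np.ones((5,5)))>0
  px=im['pixels'].astype(int);Q,rr,cc=world(im,m);v=px[rr,cc].max(1)
  g=(Q[:,2]<.02)&(v<105)
  r=cv2.minAreaRect((Q[g,:2]*1000).astype(np.float32));print(cam,'base',r,g.sum(),np.median(Q[g,2]))
  b=(Q[:,2]>.05)&(Q[:,2]<.12)
  w=b&(px[rr,cc].min(1)>150)
  print('white housing',cv2.minAreaRect((Q[w,:2]*1000).astype(np.float32)),Q[w].mean(0))
  d=b&(px[rr,cc].max(1)<60);print('lens dark',Q[d].mean(0),cv2.minAreaRect((Q[d,:2]*1000).astype(np.float32)))
  save(im,'cam_%s.png'%cam,(110,185,280,380),1)
f=lambda n,*k:cv2.resize(cv2.imread(n)[k[0]:k[1],k[2]:k[3]],(400,400),interpolation=cv2.INTER_CUBIC)
cv2.imwrite('pics/d.png',np.hstack([f('pics/cam_top.png',5,55,0,50),f('pics/cam_side.png',10,70,30,90)]))
E
```

```text
0.18 ymax [ 0.219 -0.005  0.393] ymax above .15/.3: [np.float64(-0.005), np.float64(-0.005), np.float64(-0.008)] zmax 0.42
0.22 ymax [0.26  0.005 0.369] ymax above .15/.3: [np.float64(0.005), np.float64(0.005), np.float64(-0.007)] zmax 0.42
0.26 ymax [0.294 0.05  0.048] ymax above .15/.3: [np.float64(0.015), np.float64(0.015), None] zmax 0.4
0.3 ymax [0.336 0.067 0.043] ymax above .15/.3: [np.float64(0.042), np.float64(0.023), np.float64(-0.033)] zmax 0.61
0.34 ymax [0.379 0.067 0.043] ymax above .15/.3: [np.float64(0.049), np.float64(0.03), np.float64(0.014)] zmax 0.61
0.38 ymax [0.418 0.075 0.063] ymax above .15/.3: [np.float64(0.056), np.float64(0.053), np.float64(0.053)] zmax 0.6
0.42 ymax [0.458 0.117 0.107] ymax above .15/.3: [np.float64(0.059), np.float64(0.046), np.float64(0.046)] zmax 0.6
0.46 ymax [0.467 0.119 0.103] ymax above .15/.3: [np.float64(0.064), np.float64(0.046), np.float64(0.046)] zmax 0.58
0.5 ymax [0.536 0.098 0.073] ymax above .15/.3: [np.float64(0.07), None, None] zmax 0.28
0.54 ymax [0.541 0.08  0.073] ymax above .15/.3: [np.float64(-0.024), None, None] zma
[... 1838 characters left out ...]
one, None] zmax 0.28
0.54 ymax [ 0.541 -0.195  0.041] ymax above .15/.3: [None, None, None] zmax 0.05
0.66 ymax [0.679 0.23  0.068] ymax above .15/.3: [None, None, None] zmax 0.09
0.7 ymax [0.702 0.23  0.085] ymax above .15/.3: [np.float64(0.23), None, None] zmax 0.29
side base ((722.2457275390625, 242.76315307617188), (124.87467193603516, 70.90653991699219), 6.399631500244141) 378 0.0108015749588935
white housing ((727.427978515625, 241.75299072265625), (100.79338836669922, 39.04201126098633), 0.2021304965019226) [0.6966089  0.23975232 0.08514957]
lens dark [0.67672745 0.24306728 0.07508114] ((690.0878295898438, 250.06106567382812), (43.75965118408203, 67.36045837402344), 83.19203186035156)
```

View pics/d.png

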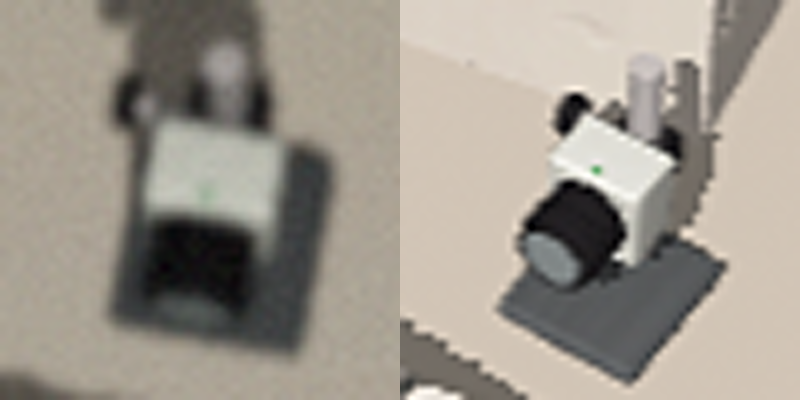

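The left half of the picture shows the camera base's corners at about (112,318), (297,352) and (330,165). The right half shows the lens face centre at about (550,258). I'll convert these to poses.

```bash
python3 - <<'E'
from fit import *
T=plane(a,[(154.75,294),(159,317.1),(135.6,321.25)],.008)[:,:2]
S=plane(b,[(166.2,324.7),(177.5,344.5),(159.8,358.8)],.008)[:,:2]
for n,C in(('top',T),('side',S)):
  e=C[1]-C[0];f=C[1]-C[2]   # e: along left->right edge, f: toward front
  print(n,C.round(4).tolist(),'len',np.linalg.norm(e).round(4),np.linalg.norm(f).round(4),'axis',np.degrees(np.arctan2(e[0],-e[1])).round(1),'edge e perp ->',(np.degrees(np.arctan2(e[1],e[0]))-90)%360,'f',np.degrees(np.arctan2(f[1],f[0])),'centre',((C[0]+C[2])/2).round(4))
print('lens side',plane(b,[(158.7,332.5)],.064),'top',plane(a,[(153.1,304.4)],.060))
t=ctrl.trace('side','camera_lens')[0];print(t['pixel'],b['depth'][158,332],world(b,np.pad(np.ones((5,5),bool),((156,239),(330,305))))[0].mean(0))
E
```

```text
top [[0.6714, 0.2755], [0.66, 0.22], [0.7189, 0.2091]] len 0.0567 0.0598 axis -11.6 edge e perp -> 168.40409563827927 f 169.51279670584105 centre [0.6952 0.2423]
side [[0.6716, 0.2731], [0.6591, 0.2161], [0.7228, 0.2042]] len 0.0583 0.0648 axis -12.3 edge e perp -> 167.65306547724427 f 169.35652732267016 centre [0.6972 0.2386]
lens side [[0.65910033 0.24800687 0.064     ]] top [[0.65951082 0.24895269 0.06      ]]
[155.8, 342.1] 1.1095023 [0.65810161 0.24889004 0.06726727]
```

move_arm --increments '[[[0, 0, 0, 0.0796], [0, 0, 0, 0.0796], [0, 0, 0, 0.0796], [0, 0, 0, 0.0796], [0, 0, 0, 0.0796], [0, 0, 0, 0.0796], [0, 0, 0, 0.0796], [0, 0, 0, 0.0796], [0, 0, 0, 0.0796], [0, 0, 0, 0.0796], [0, 0, 0, 0.0796], [0, 0, 0, 0.0455]]]' --gripper 0.55 --squeeze 30

```text
t: 3.15
tool_pos: [0.2381, 0.5779, 0.2453]
tool_rot: [0.213, 1.56, -0.213]
contact_force: [-0.2, 0.1, 0.5]
opening: 0.0384
```

move_arm --increments '[[[0, -0.071, 0.1066, 0], [0, -0.071, 0.1066, 0], [0, -0.071, 0.1066, 0], [0, -0.071, 0.1066, 0], [0, -0.071, 0.1066, 0], [0, -0.071, 0.1066, 0], [0, -0.071, 0.1066, 0], [0, -0.071, 0.1066, 0], [0, -0.071, 0.1066, 0], [0, -0.071, 0.1066, 0], [0, -0.071, 0.1066, 0], [0, -0.071, 0.1066, 0], [0.1, 0, 0, 0], [0.1, 0, 0, 0], [0.1, 0, 0, 0], [0.1, 0, 0, 0], [0.1, 0, 0, 0], [0, 0, 0, 0]]]'

```text
t: 4.65
tool_pos: [0.4869, 0.2865, 0.1143]
tool_rot: [0.205, 1.57, -0.214]
contact_force: [-1.0, -0.1, -1.0]
opening: 0.0383
```

```bash
python3 - <<'E'
from h import *
o=ctrl.get_obs();print(o['t'],o['q'].round(3),o['tool_pos'].round(4),R.from_rotvec(o['tool_rot']).as_matrix().round(3)[:,2])
im=ctrl.get_image('side');save(im,'e.png',(130,280,220,420),4)
E
```

```text
4.65 [ 0.4    0.035  1.859 -0.     1.258  0.667] [0.4869 0.2865 0.1143] [ 0.965 -0.264 -0.008]
```

View pics/e.png

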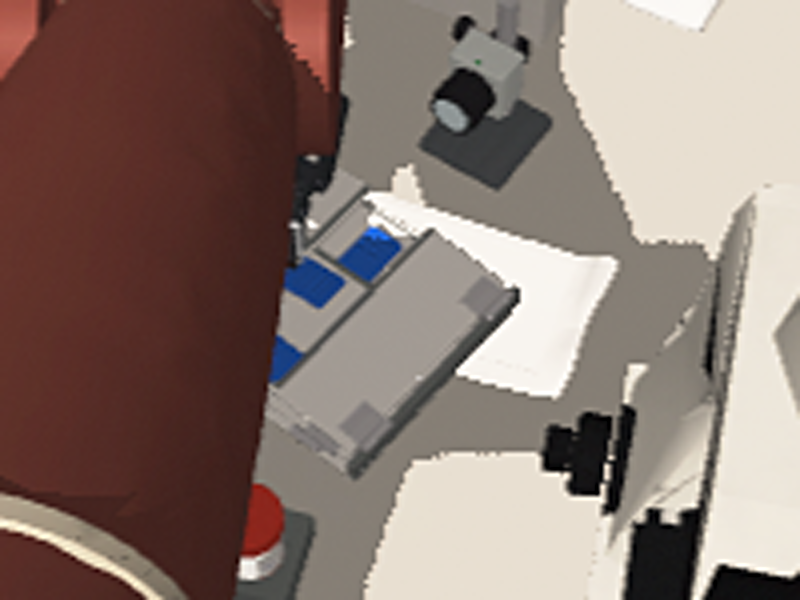

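move_arm --increments '[[[0.1, 0, 0, 0], [0.1, 0, 0, 0], [0, 0, 0, 0], [0, 0, 0, 0]]]'

```text
t: 5.03
tool_pos: [0.4904, 0.2882, 0.0709]
tool_rot: [0.209, 1.561, -0.209]
contact_force: [-0.3, -0.5, 0.6]
opening: 0.0384
```

move_arm --increments '[[[0.05, 0, 0, 0], [0.05, 0, 0, 0], [0.05, 0, 0, 0], [0.014, 0, 0, 0], [0, 0, 0, 0], [0, 0, 0, 0]]]'

```text
t: 5.53
tool_pos: [0.4902, 0.2881, 0.0289]
tool_rot: [0.209, 1.561, -0.21]
contact_force: [0.2, -0.0, 0.1]
opening: 0.0382
```

move_arm --increments '[[[0, 0, 0, 0], [0, 0, 0, 0], [0, 0, 0, 0], [0, 0, 0, 0], [0, 0, 0, 0], [0, 0, 0, 0]]]' --gripper 1 --squeeze 30

```text
t: 6.03
tool_pos: [0.4911, 0.2883, 0.0299]
tool_rot: [0.21, 1.559, -0.209]
contact_force: [2.0, 0.4, 1.4]
opening: 0.0233
```

move_arm --increments '[[[-0.0462, -0.0093, 0, 0], [-0.0444, -0.016, 0, 0], [-0.0415, -0.0224, 0, 0], [-0.0378, -0.0282, 0, 0], [-0.0332, -0.0335, 0, 0], [-0.0279, -0.038, 0, 0], [-0.022, -0.0415, 0, 0], [-0.0158, -0.0446, 0, 0], [-0.009, -0.0463, 0, 0], [-0.0021, -0.0471, 0, 0], [0, 0, 0, 0], [0, 0, 0, 0]]]'

```text
t: 7.03
tool_pos: [0.469, 0.2091, 0.1001]
tool_rot: [0.21, 1.56, -0.209]
contact_force: [1.1, 1.8, 2.2]
opening: 0.0235
```

```bash
python3 - <<'E'
from h import *
o=ctrl.get_obs();print(o['contact_force'].round(1),o['wrist_torque'].round(2))
im=ctrl.get_image('side');save(im,'f.png',(130,280,220,420),4)
E
```

```text
[1.1 1.8 2.2] [ 0.38 -0.19  0.  ]
```

View pics/f.png

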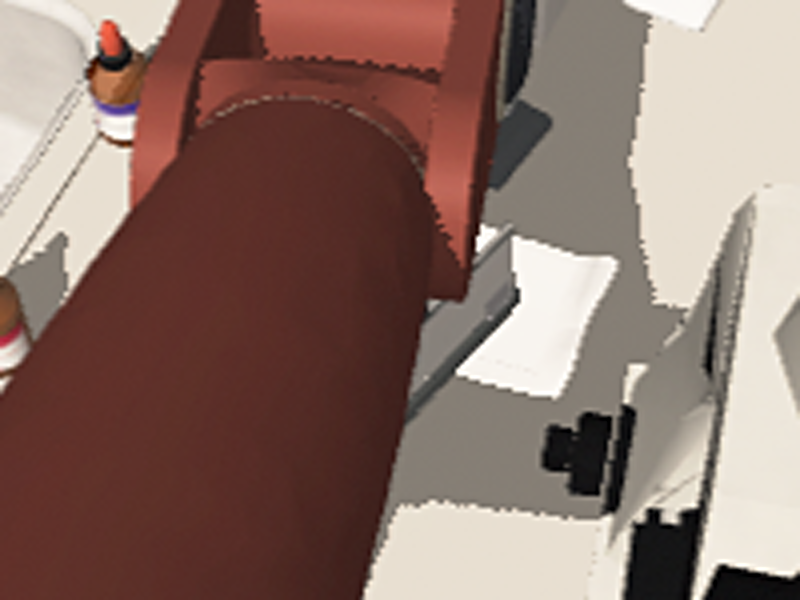

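The left wall is up. I'll nudge it further to find the stop.

move_arm --increments '[[[0, -0.012, 0, 0], [0, -0.012, 0, 0], [0, 0, 0, 0], [0, 0, 0, 0]]]'

```text
t: 7.42
tool_pos: [0.4676, 0.2038, 0.0998]
tool_rot: [0.21, 1.56, -0.209]
contact_force: [-0.1, 3.6, 4.9]
opening: 0.0229
```

move_arm --increments '[[[0, 0, 0, 0], [0, 0, 0, 0], [-0.06, 0, 0, 0], [-0.06, 0, 0, 0], [-0.06, 0, 0, 0], [-0.06, 0, 0, 0], [0, 0.0655, 0.0328, 0], [0, 0.0655, 0.0328, 0], [0, 0.0655, 0.0328, 0], [0, 0.0655, 0.0328, 0], [0, 0.0655, 0.0328, 0], [0, 0.0655, 0.0328, 0], [0, 0, 0, 0], [0, 0, 0, 0]]]' --gripper 0.55

```text
t: 8.58
tool_pos: [0.5401, 0.2849, 0.1578]
tool_rot: [0.207, 1.563, -0.211]
contact_force: [-0.1, 0.4, 0.4]
opening: 0.0382
```

```bash
cat > chk.py <<'E'
from h import *
ang=np.radians(164.7);ux=np.array([np.cos(ang),np.sin(ang)]);uy=np.array([-ux[1],ux[0]]);O=np.array([.5424,.279])
def box(P): return np.c_[(P[:,:2]-O)@ux,(P[:,:2]-O)@uy,P[:,2]]*1000
if __name__=='__main__':
  for cam in('top','side'):
    im=ctrl.get_image(cam);P,r,c=world(im);B=box(P)
    for s,n in((1,'left'),(-1,'right')):
      g=(abs(B[:,0])<65)&(s*B[:,1]>55)&(s*B[:,1]<110)&(B[:,2]>40)&(B[:,2]<76)
      Q=B[g]
      if len(Q)>30:
        print(cam,n,len(Q),'y at z bins',[(z,np.percentile(Q[(Q[:,2]>z)&(Q[:,2]<z+9),1],[10,50,90]).round(1).tolist()) for z in(40,49,58,67) if ((Q[:,2]>z)&(Q[:,2]<z+9)).sum()>5])
    g=(abs(B[:,1])<60)&(B[:,0]>45)&(B[:,0]<100)&(B[:,2]>30)&(B[:,2]<110);Q=B[g]
    if len(Q)>30: print(cam,'back',len(Q),[(z,np.percentile(Q[(Q[:,2]>z)&(Q[:,2]<z+20),0],[10,50,90]).round(1).tolist()) for z in(30,50,70,90) if ((Q[:,2]>z)&(Q[:,2]<z+20)).sum()>5])
    save(im,'chk_%s.png'%cam,(130,280,220,420),4)
E
python3 chk.py
```

```text
side left 339 y at z bins [(40, [82.6, 83.6, 84.5]), (49, [82.7, 83.5, 84.2]), (58, [82.5, 83.5, 84.3]), (67, [82.4, 83.1, 84.1])]
```

Left wall measures upright, with its outer face at a constant y of about 83.5 mm. Right tab next.

move_arm --increments '[[[0.1, 0, 0, 0], [0.1, 0, 0, 0], [0.1, 0, 0, 0], [0.08, 0, 0, 0], [0.06, 0, 0, 0], [0.04, 0, 0, 0], [0.022, 0, 0, 0], [0, 0, 0, 0], [0, 0, 0, 0]]]'

```text
t: 9.43
tool_pos: [0.541, 0.2853, 0.0345]
tool_rot: [0.209, 1.56, -0.209]
contact_force: [0.2, -0.0, 0.3]
opening: 0.0385
```

move_arm --increments '[[[0, 0, 0, 0], [0, 0, 0, 0], [0, 0, 0, 0], [0, 0, 0, 0], [0, 0, 0, 0], [0, 0, 0, 0]]]' --gripper 1

```text
t: 9.93
tool_pos: [0.5421, 0.2854, 0.0349]
tool_rot: [0.21, 1.558, -0.209]
contact_force: [4.1, -1.9, 2.2]
opening: 0.0229
```

move_arm --increments '[[[-0.0462, 0.0093, 0, 0], [-0.0444, 0.016, 0, 0], [-0.0415, 0.0224, 0, 0], [-0.0378, 0.0282, 0, 0], [-0.0332, 0.0335, 0, 0], [-0.0279, 0.038, 0, 0], [-0.022, 0.0415, 0, 0], [-0.0158, 0.0446, 0, 0], [-0.009, 0.0463, 0, 0], [-0.0021, 0.0471, 0, 0], [0, 0.012, 0, 0], [0, 0.012, 0, 0], [0, 0, 0, 0], [0, 0, 0, 0]]]'

```text
t: 11.1
tool_pos: [0.5651, 0.3688, 0.1034]
tool_rot: [0.207, 1.558, -0.211]
contact_force: [7.7, -3.9, -0.8]
opening: 0.0224
```

move_arm --increments '[[[0, 0, 0, 0], [0, 0, 0, 0], [-0.06, 0, 0, 0], [-0.06, 0, 0, 0], [-0.06, 0, 0, 0], [-0.06, 0, 0, 0], [0, -0.0742, 0.0344, 0], [0, -0.0742, 0.0344, 0], [0, -0.0742, 0.0344, 0], [0, -0.0742, 0.0344, 0], [0, -0.0742, 0.0344, 0], [0, 0, 0, 0]]]' --gripper 0.55

```text
t: 12.1
tool_pos: [0.5821, 0.2666, 0.1661]
tool_rot: [0.211, 1.558, -0.211]
contact_force: [-0.2, -0.6, 0.1]
opening: 0.0387
```

move_arm --increments '[[[0, 0, 0, -0.0714], [0, 0, 0, -0.0714], [0, 0, 0, -0.0714], [0, 0, 0, -0.0714], [0, 0, 0, -0.0714], [0, 0, 0, -0.0714], [0, 0, 0, -0.0714], [0, 0, 0, -0.0714], [0, 0, 0, -0.0714], [0, 0, 0, -0.0714], [0, 0, 0, -0.0714], [0, 0, 0, -0.0714], [0, 0, 0, -0.0714], [0, 0, 0, -0.0714], [0, 0, 0, 0], [0, 0, 0, 0]]]'

```text
t: 13.43
tool_pos: [0.5812, 0.2699, 0.1651]
tool_rot: [-1.008, 1.323, 1.008]
contact_force: [-0.6, 0.1, -0.7]
opening: 0.0384
```

```bash
python3 chk.py; python3 -c "
from h import *
o=ctrl.get_obs();print(o['tool_pos'].round(4),R.from_rotvec(o['tool_rot']).as_matrix().round(3)[:,2])"
```

```text
top right 81 y at z bins [(40, [-82.1, -81.7, -81.3]), (49, [-82.0, -81.8, -81.3]), (58, [-81.9, -81.4, -80.9]), (67, [-81.6, -81.2, -80.9])]
side left 346 y at z bins [(40, [82.9, 83.7, 84.5]), (49, [82.6, 83.5, 84.2]), (58, [82.6, 83.5, 84.3]), (67, [82.4, 83.2, 84.1])]
[0.581  0.2697 0.1646] [0.266 0.964 0.001]
```

View pics/chk_side.png

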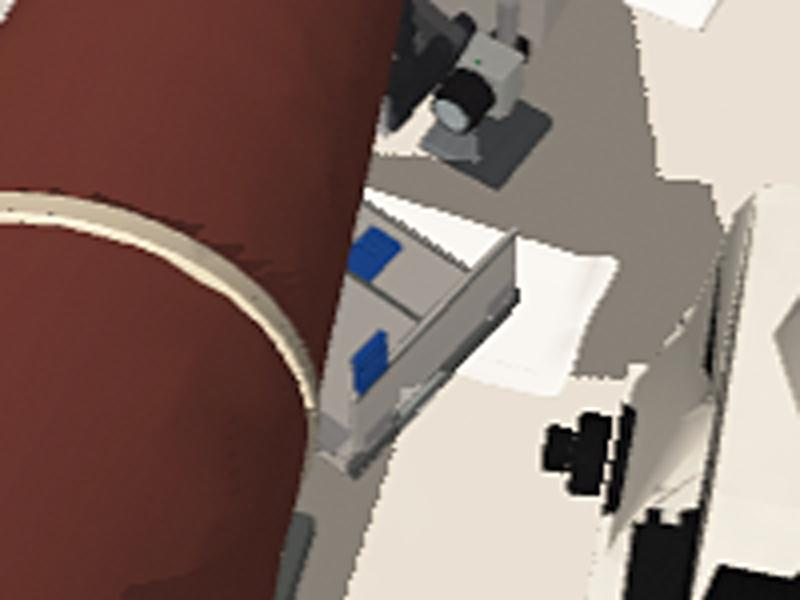

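Both side walls are up. Now I'll lower onto the back tab.

move_arm --increments '[[[0.1, 0, 0, 0], [0.1, 0, 0, 0], [0.1, 0, 0, 0], [0.1, 0, 0, 0], [0.08, 0, 0, 0], [0.05, 0, 0, 0], [0.03, 0, 0, 0], [0, 0, 0, 0], [0, 0, 0, 0]]]'

```text
t: 14.28
tool_pos: [0.5814, 0.2694, 0.0245]
tool_rot: [-1.01, 1.323, 1.01]
contact_force: [0.2, -0.1, 0.0]
opening: 0.0387
```

move_arm --increments '[[[0.012, 0, 0, 0], [0, 0, 0, 0], [0, 0, 0, 0]]]'

```text
t: 14.53
tool_pos: [0.5816, 0.2694, 0.0219]
tool_rot: [-1.01, 1.322, 1.009]
contact_force: [0.0, -1.0, -0.8]
opening: 0.0386
```

move_arm --increments '[[[0, 0, 0, 0], [0, 0, 0, 0], [0, 0, 0, 0], [0, 0, 0, 0], [0, 0, 0, 0], [0, 0, 0, 0]]]' --gripper 1

```text
t: 15.03
tool_pos: [0.5811, 0.2682, 0.0209]
tool_rot: [-1.011, 1.325, 1.009]
contact_force: [-0.3, -5.1, 0.0]
opening: 0.0226
```

move_arm --increments '[[[-0.0539, 0.0031, 0, 0], [-0.0531, 0.0092, 0, 0], [-0.0517, 0.0152, 0, 0], [-0.0497, 0.021, 0, 0], [-0.0469, 0.0265, 0, 0], [-0.0436, 0.0317, 0, 0], [-0.0396, 0.0364, 0, 0], [-0.0353, 0.0407, 0, 0], [-0.0304, 0.0445, 0, 0], [-0.0251, 0.0476, 0, 0], [-0.0196, 0.0502, 0, 0], [-0.0137, 0.0521, 0, 0], [-0.0076, 0.0533, 0, 0], [-0.0016, 0.0543, 0, 0], [0, 0.012, 0, 0], [0, 0.012, 0, 0], [0, 0, 0, 0], [0, 0, 0, 0]]]'

```text
t: 16.53
tool_pos: [0.4603, 0.3017, 0.139]
tool_rot: [-1.015, 1.319, 1.004]
contact_force: [10.0, -6.7, -11.6]
opening: 0.0221
```

move_arm --increments '[[[0, 0, 0, 0], [0, 0, 0, 0], [-0.06, 0, 0, 0], [-0.06, 0, 0, 0], [-0.06, 0, 0, 0], [-0.06, 0, 0, 0], [-0.06, 0, 0, 0], [0, 0, 0, 0.0741], [0, 0, 0, 0.0741], [0, 0, 0, 0.0741], [0, 0, 0, 0.0741], [0, 0, 0, 0.0741], [0, 0, 0, 0.0741], [0, 0, 0, 0.0741], [0, 0, 0, 0.0741], [0, 0, 0, 0.0741], [0, 0, 0, 0.0741], [0, 0, 0, 0], [0, 0, 0, 0]]]' --gripper 0.55

```text
t: 18.12
tool_pos: [0.4582, 0.3038, 0.2153]
tool_rot: [-0.111, 1.566, 0.114]
contact_force: [-0.6, 0.3, 0.6]
opening: 0.0386
```

```bash
python3 chk.py; python3 -c "
from h import *
o=ctrl.get_obs();M=R.from_rotvec(o['tool_rot']).as_matrix();print(o['tool_pos'].round(4),M.round(3)[:,2])
d=np.array([.383,.246])-o['tool_pos'][:2];print('ty,tz units',(d@M[:2,1]/.25).round(4),(d@M[:2,2]/.25).round(4))"
```

```text
top back 77 [(30, [74.7, 74.9, 75.0]), (50, [74.6, 74.8, 75.0]), (70, [74.8, 74.9, 75.2]), (90, [71.1, 73.7, 75.1])]
side left 343 y at z bins [(40, [82.8, 83.5, 84.5]), (49, [82.6, 83.4, 84.1]), (58, [82.5, 83.4, 84.3]), (67, [82.4, 83.3, 84.1])]
side right 185 y at z bins [(40, [-80.4, -79.2, -78.1]), (49, [-80.4, -79.3, -78.1]), (58, [-80.2, -78.7, -77.8]), (67, [-80.2, -79.0, -78.1])]
side back 472 [(30, [73.9, 74.7, 75.7]), (50, [73.8, 74.7, 75.5]), (70, [73.7, 74.7, 75.5]), (90, [73.6, 74.7, 75.5])]
[0.4581 0.3034 0.2146] [0.99  0.142 0.001]
ty,tz units -0.1846 -0.3299
```

All three walls measure upright. Now the pot.

move_arm --increments '[[[0, -0.0308, -0.055, 0], [0, -0.0308, -0.055, 0], [0, -0.0308, -0.055, 0], [0, -0.0308, -0.055, 0], [0, -0.0308, -0.055, 0], [0, -0.0308, -0.055, 0], [0.1, 0, 0, 0], [0.1, 0, 0, 0], [0.1, 0, 0, 0], [0.1, 0, 0, 0], [0, 0, 0, 0], [0, 0, 0, 0]]]' --gripper 0.3

```text
t: 19.22
tool_pos: [0.3818, 0.2453, 0.1128]
tool_rot: [-0.111, 1.571, 0.11]
contact_force: [0.3, 0.4, 0.8]
opening: 0.0598
```

```bash
python3 - <<'E'
from h import *
o=ctrl.get_obs();print(o['tool_pos'].round(4),o['opening'])
for cam in('side','top'):
    im=ctrl.get_image(cam);hsv=cv2.cvtColor(im['pixels'],cv2.COLOR_RGB2HSV)
    for nm,m in (('red',((hsv[...,0]<6)|(hsv[...,0]>175))&(hsv[...,1]>190)),('all',hsv[...,0]>=0)):
      P,r,c=world(im,m);g=(abs(P[:,0]-.383)<.03)&(abs(P[:,1]-.246)<.03)&(P[:,2]<.062)&(P[:,2]>.056)
      Q=P[g];print(cam,nm,len(Q),Q.mean(0).round(4) if len(Q) else '',np.ptp(Q,axis=0).round(3) if len(Q) else '')
    save(im,'p_%s.png'%cam,(200,300,220,353),3)
a=cv2.imread('pics/p_side.png');b=cv2.imread('pics/p_top.png');cv2.imwrite('pics/p.png',np.vstack([a,b]))
E
```

```text
[0.3818 0.2453 0.1128] 0.05983900495245096
side red 13 [0.3879 0.23   0.0598] [0.017 0.009 0.005]
side all 17 [0.3892 0.2302 0.0601] [0.021 0.011 0.005]
top red 0  
top all 0
```

View pics/p.png

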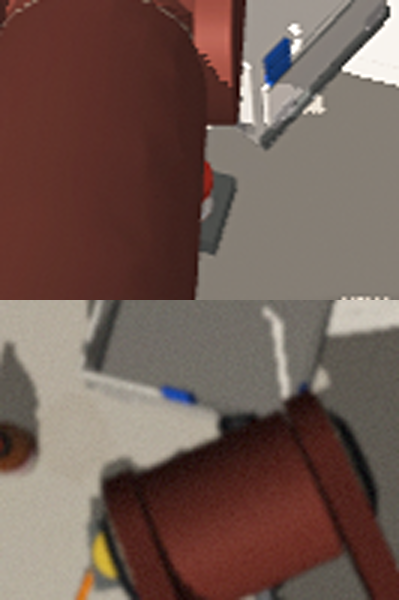

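The arm hides the pot here, so I'll use the first measurement.

move_arm --increments '[[[0.06, 0, 0, 0], [0.06, 0, 0, 0], [0.06, 0, 0, 0], [0.04, 0, 0, 0], [0.015, 0, 0, 0], [0, 0, 0, 0], [0, 0, 0, 0]]]'

```text
t: 19.9
tool_pos: [0.3835, 0.246, 0.0561]
tool_rot: [-0.109, 1.566, 0.11]
contact_force: [0.5, -0.5, -0.2]
opening: 0.0598
```

move_arm --increments '[[[0, 0, 0, 0], [0, 0, 0, 0], [0, 0, 0, 0], [0, 0, 0, 0], [0, 0, 0, 0], [0, 0, 0, 0], [0, 0, 0, 0]]]' --gripper 1 --squeeze 35

```text
t: 20.48
tool_pos: [0.3835, 0.246, 0.0563]
tool_rot: [-0.109, 1.566, 0.11]
contact_force: [-1.3, -0.3, 5.6]
opening: 0.0361
```

move_arm --increments '[[[-0.04, 0, 0, 0], [-0.08, 0, 0, 0], [-0.1, 0, 0, 0], [-0.1, 0, 0, 0], [-0.1, 0, 0, 0], [-0.1, 0, 0, 0], [-0.1, 0, 0, 0], [-0.08, 0.06, 0, 0], [-0.06, 0.1, -0.012, 0], [-0.06, 0.11, -0.012, 0], [-0.06, 0.11, -0.012, 0], [-0.06, 0.11, -0.012, 0], [-0.06, 0.11, -0.012, 0], [-0.06, 0.11, -0.012, 0], [-0.06, 0.11, -0.012, 0], [-0.06, 0.11, -0.012, 0], [-0.06, 0.11, -0.012, 0], [-0.06, 0.11, -0.012, 0], [-0.06, 0.11, -0.012, 0], [-0.04, 0.08, -0.012, 0]]]'

```text
t: 22.15
tool_pos: [0.2995, 0.5741, 0.4066]
tool_rot: [-0.109, 1.567, 0.112]
contact_force: [0.9, 0.4, -0.3]
opening: 0.036
```

move_arm --increments '[[[0, 0.04, 0, 0.07], [0, 0, 0, 0.07], [0, 0, 0, 0.07], [0, 0, 0, 0.07], [0, 0, 0, 0.07], [0, 0, 0, 0.07], [0, 0, 0, 0.07], [0, 0, 0, 0], [0, 0, 0, 0]]]'

```text
t: 22.9
tool_pos: [0.2989, 0.582, 0.405]
tool_rot: [0.491, 1.514, -0.491]
contact_force: [0.9, -0.1, -0.5]
opening: 0.0361
```

```bash
cat > lab.py <<'E'
from h import *
import sys
o=ctrl.get_obs();M=R.from_rotvec(o['tool_rot']).as_matrix();p=o['tool_pos']
print(p.round(4),o['opening'].round(4),'zang',np.degrees(np.arctan2(M[1,2],M[0,2])).round(1),o['q'].round(2))
q=p-[0,0,.04];out=[]
for cam in('top','side'):
    im=ctrl.get_image(cam);E=np.linalg.inv(im['extrinsics']);c=E[:3,:3]@q+E[:3,3];K=im['K']
    u=K[0,0]*c[0]/-c[2]+K[0,2];v=-K[1,1]*c[1]/-c[2]+K[1,2];print(cam,'pix',u.round(),v.round())
    u,v=int(np.clip(u,30,610)),int(np.clip(v,30,370))
    for t in ctrl.trace(cam,'red_pot_label')[:1]: print(t['score'],t['pixel'],t['region'].sum())
    out.append(cv2.resize(im['pixels'][v-30:v+30,u-30:u+30,::-1],(400,400),interpolation=cv2.INTER_CUBIC))
cv2.imwrite('pics/%s.png'%sys.argv[1],np.hstack(out))
E
python3 lab.py l1
```

```text
Traceback (most recent call last):
  File "lab.py", line 4, in <module>
    print(p.round(4),o['opening'].round(4),'zang',np.degrees(np.arctan2(M[1,2],M[0,2])).round(1),o['q'].round(2))
                     ^^^^^^^^^^^^^^^^^^
AttributeError: 'float' object has no attribute 'round'
```

```bash
sed -i "s/o\['opening'\].round(4)/round(o['opening'],4)/" lab.py; python3 lab.py l1
```

```text
[0.2989 0.582  0.405 ] 0.0361 zang -35.9 [ 0.98  0.08  1.33 -0.    1.74  1.61]
top pix 73.0 332.0
0.87 [335.6, 67.5] 669
side pix 48.0 138.0
```

move_arm --increments '[[[0, 0, 0, -0.075], [0, 0, 0, -0.075], [0, 0, 0, -0.075], [0, 0, 0, -0.075], [0, 0, 0, -0.075], [0, 0, 0, -0.075], [0, 0, 0, -0.075], [0, 0, 0, -0.075], [0, 0, 0, -0.075], [0, 0, 0, -0.075], [0, 0, 0, -0.075], [0, 0, 0, -0.075], [0, 0, 0, -0.075], [0, 0, 0, 0], [0, 0, 0, 0]]]'

```text
t: 24.35
tool_pos: [0.299, 0.5822, 0.4049]
tool_rot: [-0.702, 1.455, 0.702]
contact_force: [0.4, 0.3, -0.5]
opening: 0.0358
```

```bash
python3 lab.py l2; python3 -c "
import cv2,numpy as np
cv2.imwrite('pics/l12.png',cv2.resize(np.vstack([cv2.imread('pics/l1.png'),cv2.imread('pics/l2.png')]),(600,600)))"
```

```text
[0.299  0.5822 0.4049] 0.0358 zang 51.5 [0.98 0.08 1.33 0.   1.74 0.08]
top pix 73.0 332.0
0.84 [329.4, 63.3] 708
side pix 48.0 138.0
0.69 [134.5, 57.8] 114
```

View pics/l12.png

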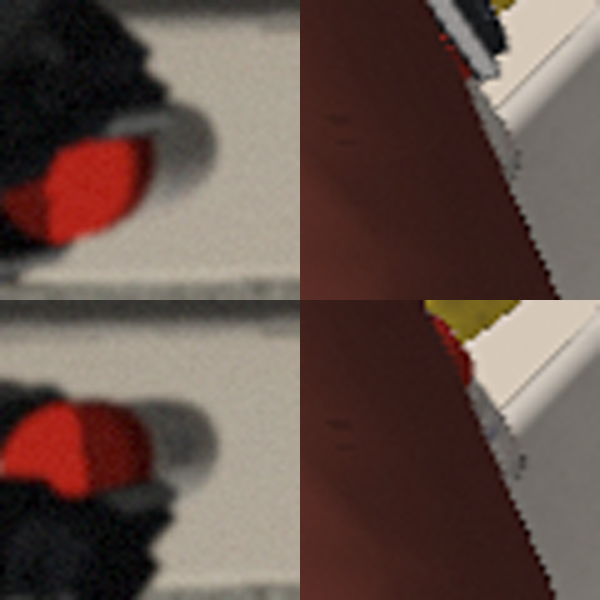

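The pot is held cap up. The side camera sees only a thin strip of its body, with faint marks at about (490,435) and (522,465). I'll rotate it in 45° steps, store the crops and view them together.

```bash
cat > snap.py <<'E'
from h import *
import glob
o=ctrl.get_obs();M=R.from_rotvec(o['tool_rot']).as_matrix();z=int(round(np.degrees(np.arctan2(M[1,2],M[0,2])))%360)
d={c:ctrl.get_image(c)['pixels'] for c in('top','side')};np.savez('snap_%03d.npz'%z,**d);print(o['t'],z,o['tool_pos'].round(4))
E
python3 snap.py
```

```text
24.55 52 [0.299  0.5822 0.405 ]
```

move_arm --increments '[[[0, 0, 0, -0.0714], [0, 0, 0, -0.0714], [0, 0, 0, -0.0714], [0, 0, 0, -0.0714], [0, 0, 0, -0.0714], [0, 0, 0, -0.0714], [0, 0, 0, -0.0714], [0, 0, 0, 0]]]'

```text
t: 25.32
tool_pos: [0.299, 0.5822, 0.405]
tool_rot: [-1.295, 1.152, 1.295]
contact_force: [0.9, -0.1, -0.0]
opening: 0.0359
```

```bash
python3 snap.py
```

```text
25.3167 97 [0.299  0.5822 0.405 ]
```

move_arm --increments '[[[0, 0, 0, -0.0714], [0, 0, 0, -0.0714], [0, 0, 0, -0.0714], [0, 0, 0, -0.0714], [0, 0, 0, -0.0714], [0, 0, 0, -0.0714], [0, 0, 0, -0.0714], [0, 0, 0, 0]]]'

```text
t: 26.08
tool_pos: [0.299, 0.5822, 0.4049]
tool_rot: [-1.835, 0.639, 1.835]
contact_force: [0.1, 0.1, -1.2]
opening: 0.0357
```

```bash
python3 snap.py
```

```text
26.0833 142 [0.299  0.5822 0.4049]
```

move_arm --increments '[[[0, 0, 0, -0.0714], [0, 0, 0, -0.0714], [0, 0, 0, -0.0714], [0, 0, 0, -0.0714], [0, 0, 0, -0.0714], [0, 0, 0, -0.0714], [0, 0, 0, -0.0714], [0, 0, 0, 0]]]'

```text
t: 26.85
tool_pos: [0.299, 0.5822, 0.4049]
tool_rot: [2.163, 0.123, -2.163]
contact_force: [0.4, -0.6, 0.2]
opening: 0.0362
```

```bash
python3 snap.py; python3 - <<'E'
import numpy as np,cv2,glob
def big(x,s=(200,200)):
    x=x[...,::-1].astype(float);x=np.clip((x-40)*1.6,0,255).astype(np.uint8)
    return cv2.resize(x,s,interpolation=cv2.INTER_CUBIC)
cols=[]
for f in sorted(glob.glob('snap_*.npz')):
    d=np.load(f);print(f)
    cols.append(np.vstack([big(d['top'][312:352,55:95]),big(d['side'][115:165,30:80])]))
cv2.imwrite('pics/scan.png',np.hstack(cols))
E
```

```text
26.85 187 [0.299  0.5822 0.4049]
snap_052.npz
snap_097.npz
snap_142.npz
snap_187.npz
```

View pics/scan.png

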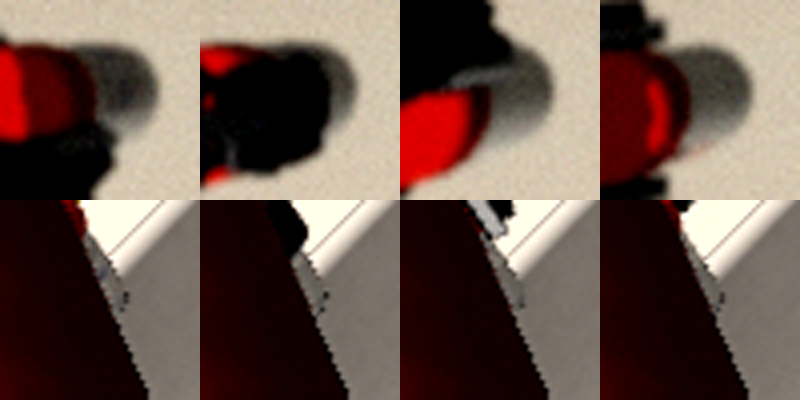

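```bash
python3 - <<'E'
import numpy as np,cv2,glob
for f in sorted(glob.glob('snap_*.npz')):
    d=np.load(f);print(f)
    x=cv2.GaussianBlur(d['top'].astype(np.float32),(3,3),0)[320:340,70:88]
    print('gray');print(x.mean(2).astype(int)[::2,::1])
    print('b-r');print((x[...,2]-x[...,0]).astype(int)[::2])
E
```

```text
snap_052.npz
gray
[[128 126 125 125 125 126 127 129 133 139 145 150 155 159 161 161 162 162]
 [ 71  74  75  75  74  73  73  76  80  86  92 102 117 133 147 156 161 163]
 [ 42  54  62  65  64  64  65  66  67  68  68  71  80  95 115 138 154 161]
 [ 29  39  50  59  63  63  64  65  66  66  65  66  70  76  88 111 137 153]
 [ 25  28  36  50  59  61  61  62  62  60  60  62  64  69  76  92 119 145]
 [ 25  24  31  45  59  65  65  63  61  59  59  63  69  73  79  91 116 144]
 [ 26  25  30  43  60  70  68  65  64  64  67  73  78  83  90 104 126 148]
 [ 26  26  32  49  68  78  80  80  82  86  90  94  99 103 111 126 144 156]
 [ 26  25  29  42  58  73  87  98 106 111 114 116 118 124 133 145 156 161]
 [ 35  34  36  40  44  52  64  82 103 120 131 136 140 147 154 159 162 162]]
b-r
[[-19 -18 -17 -17 -17 -18 -19 -20 -20 -20 -20 -22 -22 -22 -22 -21 -21 -22]
 [-16 -11  -9  -7  -6  -7  -8  -8 -10 -13 -14 -15 -16 -19 -20 -21 -21 -22]
 [-28 -20 -14 -10  -8  -6  -4  -4  -6  -7  -8 -10 -11 -13 -16 -18 -20 -21]
 [-39 -32 -24 -16 -10  -7  -6  -5  -5  -5  -6  -7  -8  -9 -10 -15 -19 -22]
 [-46 -41 -34 -24 -15  -9  
[... 4295 characters left out ...]
-22 -23 -23 -22 -22 -22]
 [-14 -13 -12 -11 -12 -12 -11 -11 -12 -14 -16 -18 -20 -21 -22 -21 -21 -20]
 [-15 -12 -10  -9  -9  -9  -9  -9  -9  -9 -11 -12 -14 -18 -20 -21 -21 -21]
 [-27 -19 -13 -10  -9  -9  -9  -9  -8  -9  -9  -8  -9 -13 -18 -21 -21 -21]
 [-39 -29 -18 -11  -9 -10  -9  -8  -9  -8  -8  -9  -9 -10 -13 -17 -21 -23]
 [-43 -34 -24 -15 -10  -9  -9  -9 -10 -10 -10  -9  -9 -10 -13 -17 -20 -22]
 [-50 -39 -27 -16 -10  -9  -9  -9  -9  -9  -9  -8  -7  -8 -12 -17 -21 -22]
 [-51 -39 -26 -15 -10  -9  -8  -9  -9  -9  -8  -8  -9 -12 -16 -20 -23 -23]
 [-51 -39 -26 -15 -10  -9  -9  -9  -9  -9 -10 -11 -13 -16 -19 -22 -24 -23]
 [-49 -34 -20 -13 -11 -12 -12 -12 -12 -12 -14 -15 -18 -20 -21 -22 -23 -23]]
```

Chroma shows ink (less yellow, darker) only at tool angle 52°, so the label faces roughly toward the top camera there. I'll take more angles around it and unwrap the body.

move_arm --increments '[[[0, 0, 0, 0.079], [0, 0, 0, 0.079], [0, 0, 0, 0.079], [0, 0, 0, 0.079], [0, 0, 0, 0.079], [0, 0, 0, 0.079], [0, 0, 0, 0.079], [0, 0, 0, 0.079], [0, 0, 0, 0.079], [0, 0, 0, 0.079], [0, 0, 0, 0.079], [0, 0, 0, 0.079], [0, 0, 0, 0.079], [0, 0, 0, 0.079], [0, 0, 0, 0.079], [0, 0, 0, 0.079], [0, 0, 0, 0.079], [0, 0, 0, 0]]]'

```text
t: 28.45
tool_pos: [0.299, 0.5822, 0.4049]
tool_rot: [-0.888, 1.382, 0.888]
contact_force: [-0.3, 0.3, -0.6]
opening: 0.0361
```

```bash
python3 snap.py
```

```text
28.45 65 [0.299  0.5822 0.4049]
```

move_arm --increments '[[[0, 0, 0, 0.0667], [0, 0, 0, 0.0667], [0, 0, 0, 0.0667], [0, 0, 0, 0.0667], [0, 0, 0, 0.0667], [0, 0, 0, 0.0667], [0, 0, 0, 0]]]'

```text
t: 29.13
tool_pos: [0.299, 0.5822, 0.405]
tool_rot: [-0.406, 1.532, 0.406]
contact_force: [0.0, 0.3, -0.0]
opening: 0.0363
```

```bash
python3 snap.py
```

```text
29.1333 30 [0.299  0.5822 0.405 ]
```

move_arm --increments '[[[0, 0, 0, 0.0667], [0, 0, 0, 0.0667], [0, 0, 0, 0.0667], [0, 0, 0, 0.0667], [0, 0, 0, 0]]]'

```text
t: 29.65
tool_pos: [0.299, 0.5822, 0.405]
tool_rot: [-0.079, 1.569, 0.079]
contact_force: [0.5, 0.3, -0.8]
opening: 0.0363
```

```bash
python3 snap.py; cat > unwrap.py <<'E'
from h import *
import glob
ims={c:ctrl.get_image(c) for c in('top',)}
p=ctrl.get_obs()['tool_pos'];base=p-[0,0,.0503]
az=np.radians(np.arange(0,360,5));hs=np.arange(.004,.04,.004)
A,H=np.meshgrid(az,hs)
for f in sorted(glob.glob('snap_*.npz')):
    z=int(f[5:8]);img=np.load(f)['top'].astype(np.float32);img=cv2.GaussianBlur(img,(3,3),0)
    im=ims['top'];E=np.linalg.inv(im['extrinsics']);K=im['K'];c0=im['extrinsics'][:3,3]
    n=np.stack([np.cos(A),np.sin(A),0*A],-1);P=base+.0165*n+np.stack([0*A,0*A,H],-1)
    C=P@E[:3,:3].T+E[:3,3];u=K[0,0]*C[...,0]/-C[...,2]+K[0,2];v=-K[1,1]*C[...,1]/-C[...,2]+K[1,2]
    s=cv2.remap(img,u.astype(np.float32),v.astype(np.float32),cv2.INTER_LINEAR)
    vis=((c0-P)*n).sum(-1)/np.linalg.norm(c0-P,axis=-1)>.12
    br=(s[...,2]-s[...,0])/np.maximum(s.mean(-1),20)*100;g=s.mean(-1)
    ok=vis&(g>45)&(br>-35)
    print('zang',z)
    for i in range(len(az)):
        a=(np.degrees(az[i])-z)%360
        k=ok[2:8,i]
        if k.sum()>2: print('  world %d rel %d'%(np.degrees(az[i])-360,a),'br',br[2:8,i][k].mean().round(1),'g',g[2:8,i][k].mean().round(0),k.sum())
E
python3 unwrap.py
```

```text
29.65 6 [0.299  0.5822 0.405 ]
zang 6
  world -149 rel 204 br -14.5 g 146.0 6
  world -145 rel 209 br -13.3 g 144.0 6
  world -140 rel 214 br -12.0 g 141.0 6
  world -135 rel 219 br -10.9 g 137.0 6
  world -130 rel 224 br -10.1 g 132.0 6
  world -125 rel 229 br -9.7 g 126.0 6
  world -120 rel 233 br -9.5 g 119.0 6
  world -114 rel 239 br -9.3 g 113.0 6
  world -109 rel 244 br -9.5 g 106.0 6
  world -104 rel 249 br -9.8 g 99.0 6
  world -100 rel 254 br -10.5 g 92.0 6
  world -95 rel 259 br -11.0 g 84.0 6
  world -90 rel 264 br -10.1 g 77.0 6
  world -85 rel 269 br -8.8 g 71.0 6
  world -80 rel 274 br -8.5 g 68.0 6
  world -75 rel 279 br -8.7 g 67.0 6
  world -70 rel 284 br -9.4 g 67.0 6
  world -65 rel 289 br -10.3 g 67.0 6
  world -60 rel 294 br -10.4 g 68.0 6
  world -55 rel 299 br -10.4 g 69.0 6
  world -50 rel 304 br -10.9 g 69.0 6
  world -45 rel 309 br -11.2 g 70.0 6
  world -40 rel 314 br -11.9 g 72.0 6
  world -35 rel 319 br -13.4 g 76.0 6
  world -30 rel 324 br -14.6 g 82.0 6
  world -25 rel 329 br -15.5 g 89.0 6
  world -20 rel 334 br -16.0 g 98.0 6
  world -15 rel 339 br -1
[... 5385 characters left out ...]
3 br -9.4 g 104.0 6
  world -95 rel 78 br -9.9 g 97.0 6
  world -90 rel 83 br -10.3 g 91.0 6
  world -85 rel 88 br -11.0 g 86.0 6
  world -80 rel 93 br -12.3 g 82.0 6
  world -75 rel 98 br -13.1 g 79.0 6
  world -70 rel 103 br -12.4 g 78.0 6
  world -65 rel 108 br -12.0 g 78.0 6
  world -60 rel 113 br -12.2 g 78.0 6
  world -55 rel 118 br -12.2 g 79.0 6
  world -50 rel 123 br -12.5 g 80.0 6
  world -45 rel 128 br -12.8 g 81.0 6
  world -40 rel 133 br -13.0 g 82.0 6
  world -35 rel 138 br -13.2 g 84.0 6
  world -30 rel 143 br -13.3 g 88.0 6
  world -25 rel 148 br -13.7 g 94.0 6
  world -20 rel 153 br -14.1 g 102.0 6
  world -15 rel 158 br -14.5 g 108.0 6
  world -10 rel 163 br -15.0 g 114.0 6
```

```bash
cat > mos.py <<'E'
from h import *
import glob
p=ctrl.get_obs()['tool_pos'];base=p-[0,0,.0503]
az=np.radians(np.arange(-180,180,2));hs=np.linspace(.041,.001,41);A,H=np.meshgrid(az,hs)
n=np.stack([np.cos(A),np.sin(A),0*A],-1);P=base+.0165*n+np.stack([0*A,0*A,H],-1)
rows=[]
for cam in('top','side'):
  im=ctrl.get_image(cam);E=np.linalg.inv(im['extrinsics']);K=im['K'];c0=im['extrinsics'][:3,3]
  C=P@E[:3,:3].T+E[:3,3];u=(K[0,0]*C[...,0]/-C[...,2]+K[0,2]).astype(np.float32);v=(-K[1,1]*C[...,1]/-C[...,2]+K[1,2]).astype(np.float32)
  vis=((c0-P)*n).sum(-1)/np.linalg.norm(c0-P,axis=-1)>.1
  for f in sorted(glob.glob('snap_*.npz')):
    z=int(f[5:8]);s=cv2.remap(np.load(f)[cam].astype(np.float32),u,v,cv2.INTER_CUBIC)
    s=s*vis[...,None]
    s=np.roll(s,-int(round((z-180)/2)),axis=1)  # columns: rel angle 0..358 from col0=rel -180+... 
    rows.append((cam,z,s))
np.save('mos.npy',np.array([r[2] for r in rows]))
out=[np.clip(s[...,::-1]*1.7-20,0,255).astype(np.uint8) for c,z,s in rows if z not in (142,) and not(c=='side' and z in(187,97))]
print([(c,z) for c,z,s in rows if z not in (142,) and not(c=='side' and z in(187,97))])
out=[cv2.resize(o,(720,60),interpolation=cv2.INTER_CUBIC) for o in out]
cv2.imwrite('pics/mos.png',np.vstack(out))
E
python3 mos.py
```

```text
[('top', 6), ('top', 30), ('top', 52), ('top', 65), ('top', 97), ('top', 187), ('side', 6), ('side', 30), ('side', 52), ('side', 65)]
```

```bash
python3 - <<'E'
import numpy as np
m=np.load('mos.npy') # order top 6,30,52,65,97,142,187 then side
names=[('top',z) for z in(6,30,52,65,97,142,187)]+[('side',z) for z in(6,30,52,65,97,142,187)]
np.set_printoptions(linewidth=200)
for k in (0,1,2,3,8,9,10):
    s=m[k];rel=np.arange(190,330,10)
    print(names[k],'rel',rel)
    for h in range(2,40,4):
        print('h%4.1f'%(41-h-2),[('%3d/%3d'%(b[...].mean(),(b[...,2]-b[...,0]).mean()) if b.min()>0 else '   .   ') for b in (s[h:h+4,(r-4)//2:(r+6)//2] for r in rel)])
E
```

```text
('top', 6) rel [190 200 210 220 230 240 250 260 270 280 290 300 310 320]
h37.0 ['   .   ', '   .   ', '101/-45', ' 91/-38', ' 93/-29', ' 89/-24', ' 84/-16', ' 73/-15', ' 67/-14', ' 66/-13', ' 61/-17', ' 60/-16', ' 56/-17', ' 47/-21']
h33.0 ['   .   ', '   .   ', '120/-27', '117/-19', '115/-16', '106/-12', ' 92/-10', ' 78/ -8', ' 72/ -9', ' 68/ -6', ' 70/ -7', ' 70/ -8', ' 68/ -8', ' 65/ -9']
h29.0 ['   .   ', '   .   ', '135/-17', '133/-13', '121/-11', '108/-10', ' 93/ -9', ' 80/-10', ' 68/ -5', ' 67/ -4', ' 67/ -6', ' 68/ -5', ' 68/ -7', ' 67/ -7']
h25.0 ['   .   ', '   .   ', '146/-15', '138/-10', '121/ -6', '107/ -6', ' 95/ -7', ' 83/ -7', ' 67/ -3', ' 63/ -4', ' 61/ -4', ' 64/ -2', ' 66/ -4', ' 66/ -7']
h21.0 ['   .   ', '   .   ', '150/-13', '137/ -9', '122/ -6', '110/ -6', ' 98/ -8', ' 80/ -6', ' 65/ -2', ' 59/ -3', ' 61/ -4', ' 63/ -6', ' 65/ -5', ' 70/ -7']
h17.0 ['   .   ', '   .   ', '152/-14', '139/-12', '125/-11', '112/-10', ' 98/-10', ' 82/ -9', ' 69/ -6', ' 63/ -5', ' 66/ -8', ' 65/ -9', ' 64/ -8', ' 74/-10']
h13.0 ['   .   ', '   .   ', '153/-19', '140/-17', '126/-16',
[... 9989 characters left out ...]
, '   .   ', '   .   ', '   .   ', '   .   ', '   .   ']
h13.0 [' 33/-28', ' 32/-29', ' 50/-23', '109/ -9', '105/-10', '102/ -7', ' 98/ -9', '   .   ', '   .   ', '   .   ', '   .   ', '   .   ', '   .   ', '   .   ']
h 9.0 [' 33/-28', ' 32/-29', ' 70/-17', '106/ -6', '101/ -8', '100/ -8', ' 96/-11', '   .   ', '   .   ', '   .   ', '   .   ', '   .   ', '   .   ', '   .   ']
h 5.0 [' 33/-28', ' 33/-28', ' 96/ -9', ' 94/ -6', ' 90/ -6', ' 86/ -7', ' 94/ -8', '   .   ', '   .   ', '   .   ', '   .   ', '   .   ', '   .   ', '   .   ']
h 1.0 [' 33/-28', ' 38/-27', '103/-11', ' 98/ -8', ' 97/ -8', ' 79/ -6', ' 74/ -6', '   .   ', '   .   ', '   .   ', '   .   ', '   .   ', '   .   ', '   .   ']
```

View pics/mos.png

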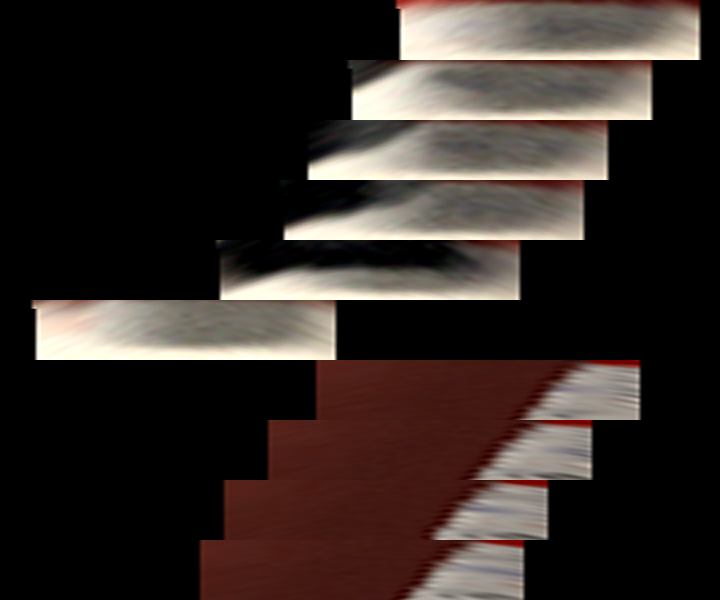

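```bash
python3 - <<'E'
import numpy as np
m=np.load('mos.npy');zs=(6,30,52,65,97,142,187)
np.set_printoptions(linewidth=200,suppress=True)
s=m[7];print('side6')
for h in range(2,40,3):
    print('h%4.1f'%(41-h-1),['%3d/%3d'%(b.mean(),(b[...,2]-b[...,0]).mean()) for b in (s[h:h+3,r//2-1:r//2+2] for r in range(270,322,5))])
R_=np.arange(190,332,4);tot=np.zeros(len(R_));w=np.zeros(len(R_))
for k,z in enumerate(zs[:4]):
    s=m[k];row=[]
    for i,r in enumerate(R_):
        f=lambda a,b:(lambda q:100*(q[...,2]-q[...,0]).mean()/max(q.mean(),1))(s[41-b:41-a,r//2-2:r//2+3])
        az=(r+z+180)%360-180; ok=-130<az<-35 and s[9:29,r//2-2:r//2+3].min()>45
        v=f(17,26)-.5*(f(11,14)+f(29,32)) if ok else np.nan
        row.append(v)
        if ok: tot[i]+=v;w[i]+=1
    print(z,np.round(row,1))
print(R_);print(np.round(tot/w,1))
E
```

```text
side6
h38.0 [' 33/-28', ' 32/-28', ' 29/-30', ' 33/-29', ' 57/-19', ' 69/-21', ' 68/-39', ' 61/-46', ' 53/-52', ' 48/-61', ' 14/-22']
h35.0 [' 33/-29', ' 31/-29', ' 33/-28', ' 46/-24', ' 69/-16', ' 91/ -9', '103/ -7', ' 99/ -8', ' 91/ -8', ' 88/-10', ' 29/ -5']
h32.0 [' 33/-29', ' 30/-29', ' 38/-26', ' 67/-18', ' 98/-10', ' 99/-10', '102/ -9', '101/ -8', '100/ -8', ' 99/ -7', ' 32/ -2']
h29.0 [' 30/-29', ' 26/-30', ' 47/-24', ' 79/-16', '103/ -9', '106/ -9', '101/ -8', ' 97/ -8', ' 93/ -7', ' 96/ -8', ' 34/ -3']
h26.0 [' 31/-29', ' 43/-26', ' 70/-17', ' 91/-11', '106/ -6', '105/ -7', '102/ -7', ' 99/ -7', ' 96/ -6', ' 94/ -5', ' 30/ -1']
h23.0 [' 29/-29', ' 43/-19', ' 80/ -4', ' 92/ -1', ' 95/ -2', ' 96/ -3', ' 97/ -4', ' 94/ -4', ' 92/ -5', ' 97/ -7', ' 36/ -3']
h20.0 [' 35/-27', ' 65/-15', ' 92/ -4', ' 94/ -2', ' 95/ -2', ' 96/ -4', ' 96/ -6', ' 96/ -7', ' 92/ -6', ' 90/ -6', ' 29/ -2']
h17.0 [' 45/-25', ' 83/-15', '109/ -8', '107/ -8', '101/ -8', ' 99/ -8', ' 98/ -8', ' 96/ -8', ' 92/ -8', ' 87/ -7', ' 28/ -2']
h14.0 [' 64/-21', ' 98/-12', '109/ -9', '106/ -9', '102/ -9', '101/ -9
[... 963 characters left out ...]
4.   4.4  3.6  1.9  1.9  2.3  3.7  6.1  8.6  8.7  nan  nan  nan  nan  nan  nan  nan  nan  nan  nan  nan  nan  nan  nan  nan]
65 [ nan  nan  nan  1.1  1.  -0.2  1.4  4.6  5.4  5.2  6.7  8.7  8.2  6.9  6.9  6.9  4.9  2.7  nan  nan  nan  nan  nan  nan  nan  nan  nan  nan  nan  nan  nan  nan  nan  nan  nan  nan]
[190 194 198 202 206 210 214 218 222 226 230 234 238 242 246 250 254 258 262 266 270 274 278 282 286 290 294 298 302 306 310 314 318 322 326 330]
[ nan  nan -1.7  0.1  0.4  0.4  1.4  3.2  4.9  5.6  5.8  6.3  6.2  5.2  4.1  3.7  3.4  3.5  5.1  6.6  7.1  6.1  5.6  5.3  4.6  4.   3.5  2.8  2.1  3.1  4.1  4.   2.9  nan  nan  nan]<stdin>:17: RuntimeWarning: invalid value encountered in divide
```

```bash
python3 - <<'E'
from h import *
from scipy.optimize import least_squares
p=ctrl.get_obs()['tool_pos']
for cam in('top','side'):
    im=ctrl.get_image(cam);P,r,c=world(im);h=P[:,2]-(p[2]-.0503)
    px=im['pixels'][r,c].astype(int)
    g=(np.hypot(*(P[:,:2]-p[:2]).T)<.024)&(h>.004)&(h<.036)&(px.max(1)-px.min(1)<35)&(px.mean(1)>50)
    Q=P[g];s=least_squares(lambda x:np.hypot(Q[:,0]-x[0],Q[:,1]-x[1])-.0165,p[:2],loss='soft_l1',f_scale=.001)
    print(cam,g.sum(),(s.x-p[:2]).round(4),np.abs(s.fun).mean().round(4),'lowest',np.percentile(h[(np.hypot(*(P[:,:2]-p[:2]).T)<.024)&(h>-.02)],[0,2]).round(4))
E
```

```text
top 232 [0.0003 0.0014] 0.0005 lowest [-0.0014  0.0043]
side 79 [ 0.0001 -0.0009] 0.0006 lowest [0.0028 0.0047]
```

The ink spans about 218–295° relative to the tool z axis, so its centre is near 256°. The pot sits centred in the jaws to within about 1 mm. I'll turn the label to face the lens (tool angle 92.5°) and carry the pot above the focus point.

move_arm --increments '[[[0, 0, 0, -0.074], [0, 0, 0, -0.074], [0, 0, 0, -0.074], [0, 0, 0, -0.074], [0, 0, 0, -0.074], [0, 0, 0, -0.074], [0, 0, 0, -0.074], [0, 0, 0, -0.074], [0, 0, 0, -0.074], [0, 0, 0, -0.074], [0, 0, 0, -0.074], [0, 0, 0, -0.074], [0, 0, 0, -0.073], [0, 0, 0, 0]]]'

```text
t: 31.17
tool_pos: [0.299, 0.5822, 0.4049]
tool_rot: [-1.239, 1.19, 1.239]
contact_force: [-1.1, 0.0, -0.8]
opening: 0.0357
```

move_arm --increments '[[[0, -0.0654, -0.0915, 0], [0, -0.0654, -0.0915, 0], [0, -0.0654, -0.0915, 0], [0, -0.0654, -0.0915, 0], [0, -0.0654, -0.0915, 0], [0, -0.0654, -0.0915, 0], [0, -0.0654, -0.0915, 0], [0, -0.0654, -0.0915, 0], [0, -0.0654, -0.0915, 0], [0, -0.0654, -0.0915, 0], [0, -0.0654, -0.0915, 0], [0, -0.0654, -0.0915, 0], [0, -0.0654, -0.0915, 0], [0, -0.0654, -0.0915, 0], [0, 0, 0, 0], [0, 0, 0, 0], [0, 0, 0, 0]]]'

```text
t: 32.58
tool_pos: [0.5398, 0.2712, 0.4049]
tool_rot: [-1.236, 1.191, 1.237]
contact_force: [-0.3, -1.0, -1.2]
opening: 0.0363
```

```bash
cat > fin.py <<'E'
from h import *
o=ctrl.get_obs();M=R.from_rotvec(o['tool_rot']).as_matrix();p=o['tool_pos'];d=np.array([.5414,.2723,.0873])-p
print(o['t'],p.round(4),'zang',np.degrees(np.arctan2(M[1,2],M[0,2])).round(1),'units x,y,z',(d@M/.25).round(4),o['q'].round(2),round(o['opening'],4),o['contact_force'].round(1))
E
python3 fin.py; python3 chk.py
```

```text
32.5833 [0.5398 0.2712 0.4049] zang 92.1 units x,y,z [ 1.2706 -0.0069  0.0038] [ 0.34 -0.04  1.45  0.    1.74 -1.27] 0.0363 [-0.3 -1.  -1.2]
top right 80 y at z bins [(40, [-81.9, -81.4, -81.2]), (49, [-81.8, -81.3, -80.9]), (58, [-81.5, -81.2, -80.9]), (67, [-81.5, -81.2, -80.8])]
side left 338 y at z bins [(40, [82.8, 83.7, 84.5]), (49, [82.8, 83.6, 84.4]), (58, [82.6, 83.6, 84.1]), (67, [82.3, 83.2, 84.0])]
side back 249 [(30, [73.9, 74.7, 75.3]), (50, [73.9, 74.7, 75.6]), (70, [73.8, 74.6, 75.6]), (90, [73.8, 74.7, 75.6])]
```

move_arm --increments '[[[0.09, -0.007, 0.004, 0.004], [0.09, 0, 0, 0], [0.09, 0, 0, 0], [0.09, 0, 0, 0], [0.09, 0, 0, 0], [0.09, 0, 0, 0], [0.09, 0, 0, 0], [0.09, 0, 0, 0], [0.09, 0, 0, 0], [0.09, 0, 0, 0], [0.09, 0, 0, 0], [0.08, 0, 0, 0], [0.06, 0, 0, 0], [0.05, 0, 0, 0], [0.04, 0, 0, 0], [0.03, 0, 0, 0], [0.015, 0, 0, 0], [0, 0, 0, 0], [0, 0, 0, 0], [0, 0, 0, 0]]]'

```text
t: 34.35
tool_pos: [0.5424, 0.2723, 0.0898]
tool_rot: [-1.233, 1.192, 1.232]
contact_force: [-0.5, 0.6, -0.9]
opening: 0.0361
```

```bash
python3 fin.py; python3 chk.py
```

```text
34.35 [0.5424 0.2723 0.0898] zang 91.8 units x,y,z [0.0102 0.0042 0.0003] [ 0.34  0.15  1.78  0.    1.21 -1.26] 0.0361 [-0.5  0.6 -0.9]
top right 56 y at z bins [(40, [-82.1, -81.6, -81.1]), (49, [-82.0, -81.8, -81.4]), (58, [-81.7, -81.3, -80.9]), (67, [-81.7, -81.4, -81.1])]
top back 39 [(70, [74.4, 74.5, 74.8]), (90, [70.8, 73.4, 74.7])]
side left 341 y at z bins [(40, [82.8, 83.7, 84.6]), (49, [82.9, 83.4, 84.4]), (58, [82.5, 83.3, 84.1]), (67, [82.1, 83.1, 84.0])]
```

move_arm --increments '[[[0.0102, 0.0042, 0, -0.008], [0, 0, 0, 0], [0, 0, 0, 0], [0, 0, 0, 0], [0, 0, 0, 0]]]'

```text
t: 34.87
tool_pos: [0.5406, 0.272, 0.0862]
tool_rot: [-1.242, 1.188, 1.242]
contact_force: [0.1, 0.1, -0.1]
opening: 0.0363
```

```bash
python3 fin.py; python3 - <<'E'
from h import *
# bottles, other pots, label ink check near pot
for cam in('top','side'):
    im=ctrl.get_image(cam)
    for n in('stain_red','stain_violet','sample_pot_2','sample_pot_3','inspection_camera'):
        for t in ctrl.trace(cam,n)[:1]:
            P,_,_=world(im,t['region']);print(cam,n,round(t['score'],2),np.median(P,0).round(3),len(P))
E
```

```text
34.8667 [0.5406 0.272  0.0862] zang 92.6 units x,y,z [-0.0045 -0.0031  0.0011] [ 0.34  0.15  1.78  0.    1.2  -1.27] 0.0363 [ 0.1  0.1 -0.1]
top stain_red 0.69 [0.443 0.432 0.056] 305
top stain_violet 0.74 [0.613 0.443 0.056] 285
top sample_pot_2 0.7 [0.374 0.3   0.06 ] 171
top sample_pot_3 0.7 [0.374 0.3   0.06 ] 171
top inspection_camera 0.79 [0.708 0.239 0.078] 316
side stain_violet 0.54 [0.384 0.222 0.022] 161
side inspection_camera 0.74 [0.686 0.237 0.063] 923
```

```bash
python3 -c "
from station import ctrl
print(ctrl.finish_job())"
```

```text
the job is handed in; nothing more can be done
None
```

I raised the left, right and back walls in that order. Then I took the red-capped pot out of the rack and handed in at about 35 s, holding it cap up at the focus point.

**Walls:** All three measured upright after the back wall was raised. Their faces stayed at a constant distance, to about 1 mm, over their height. With the pot over the box I re-measured parts of all three and they still stood, though the last check caught only the top of the back wall.

**Pot position:** The tool is about 1.4 mm from the focus point I computed. That point rests on lens position estimates that agreed to about 1 mm; the camera calibration is only good to about 2 mm.

**Label:** This is the least certain part, because no camera could see the label squarely. I inferred its direction from faint ink traces on the pot as I rotated it. I put the label centre at 256° around the pot from the tool's z axis, give or take about 5°, and turned it to the lens axis of about 168.5°. I could not confirm it once the pot was in place.

**Everything else:** The top camera found both stain bottles and the blue pot where they started.
- **Blue and yellow pots:** the blue pot matched its first position to 2–3 mm. The network returned that same spot for the yellow pot, so I have no separate check of the yellow one.
- **Side camera:** it found none of these things in the last check. Its one report for the violet bottle, at (0.38, 0.22), scored low and looks like a piece of the rack, so I ignored it.

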